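# Turn the row of stripped gearbox parts round for assembly

### The arm

A 6-joint arm with a two-finger parallel gripper is mounted at the origin on the work surface. World frame = base frame: x ahead of the robot, y to its left, z up, the work surface at z = 0. Lengths are in m, angles in degrees, forces in N, time in s.
With the tool pointing down it reaches from about 0.325 to 0.775 m from the base axis. Payload 5.5 kg.
Tool frame: the origin (TCP) lies midway between the tips of the shut fingers; the grasp point (between the pads) lies 19 mm behind it; z points along the fingers, y is the line along which they close (so a half turn about z gives the same grasp; the last joint's range is limited). The gripper opens to 85 mm and grips with 20 to 120 N. Pads are 22 mm wide; open, the fingers measure 114 mm over their backs; the gripper's body (76 mm by 85 mm) begins 54 mm behind the grasp point. The pads swing forward as they close: fully open they stand 13 mm farther back than shut.
Start: joints at [-75.957, 5.22, 70.514, -0, 104.267, -3.249], TCP at [0.178, -0.573, 0.193] pointing down, gripper open.
Joint ranges: [-164.24, 164.24], [-49.07, 125.15], [9.68, 141.18], [-86.29, 266.29], [3.28, 154.24], [-151.56, 151.56]. Speed limits (degrees/s): [147.25, 147.25, 172.46, 180, 180, 180].

### API

Orientations are given as a 3x3 rotation matrix whose columns are the frame's x, y, z axes.
In Python, from workcell import robot, viewer gives the robot as it stands. The module is installed in compiled form; this text tells all that it offers.
- The arm moves only by the tool run_rows, called after "Request:" by a JSON object that holds its "api" and its "payload". Schema: {"type":"object","properties":{"ticks":{"type":"array","items":{"type":"number"},"minItems":4,"maxItems":20},"finger_gap":{"type":"number"},"only":{"type":"string"},"quiet":{"type":"boolean"},"lines":{"type":"string"}},"required":["ticks"],"additionalProperties":false}. ticks is one flat list of numbers that holds 1 to 5 rows one after another, with no inner brackets; each row has 4 numbers: dx, dy, dz in m, then a turn about the tool's z in degrees; each row is the pose to reach, as a shift and turn from the pose commanded when the call began, along the tool's axes at that moment; what a row does not reach only later rows make up. A row lasts 1/10 s, in which the tool goes at most 0.05 m and 8.59 degrees, less where a joint would pass 70% of its speed; a pose out of reach is approached as far as the arm can. finger_gap is the opening from 0.0 (shut) to 1.0 (fully open), set as the call begins (left out keeps the last). The fingers move at their own pace and stop on an object; the grip force is fixed at half the most. Time passes only in rows, so rows that do not move let the fingers close. The tool returns the time, the measured TCP pose, the force, the opening and the grip force at its end. only (a regular expression) keeps the lines of the reply that match it, lines (a string "A,B") keeps lines A to B, and quiet returns only ok. Input that does not fit is refused with a message, and nothing moves.
- robot.sense(): the state, without advancing time (a new reading comes with each control period).
- viewer.read_camera(name): name is "side" or "top" or "wrist"; returns a dict with "img" (420x560x3 uint8, red, green, blue), "fx", "fy", "cx", "cy" (pixels), "world_to_cam" (4x4, takes a point from world to camera coordinates). Camera axes: x right, y down, z forward; pixel columns grow to the right and rows downward; lengths in m; the calibration is good to about 2 mm. A picture is of the moment at which its call begins. There is no depth.
- robot.close_job(): hands the job in; it is judged then, once.
The state is a dict: "clock": time; "qpos": joint angles; "joint_vel": joint speeds; "effort": joint torques, N m; "position": TCP position; "tcp_rot": TCP orientation; "ft_force": force on the tool from outside, world axes, zero at the start; "wrist_torque": the same for the moment, N m; "opening": opening from 0.0 (shut) to 1.0 (fully open); "finger_force": force on a finger pad.
Only numpy, scipy, OpenCV 4.12 (cv2) and the standard library are available. Lean on these libraries where they do the work, as an engineer would, in place of code of your own. Each camera call takes 0.05 s, during which the arm holds its last target. There are 200 camera calls.

### The job

The four parts of a stripped gearbox stand in the stripping rack in the order they came off; move them all to the empty assembly rack in the reverse order, so that the row read from left to right (as the robot sees it) becomes the same row read from right to left. Stand the gear, the bush and the coupling upright, each in its own pocket and flat on its floor, and slide the cover plate edgewise down the card guides at the right-hand end until it is fully home. Set each part down gently; none may be dropped.

Things in the scene. Friction and masses are not known exactly. Their poses are not given: they have to be found in the camera images.
- gear: plain steel toothed gear wheel with a round hub on top, loose, standing upright: 16-tooth wheel 45 mm across over the teeth and 16 mm high, hub 24 mm diameter from 16 to 50 mm height, dark bore 12 mm. About 0.25 kg. Origin: centre of its underside, z up; any yaw
- bush: plain steel flanged bush, loose, standing upright on its flange: round flange 44 mm diameter and 8 mm high, round barrel 32 mm diameter from 8 to 60 mm height, wide dark bore 22 mm. About 0.3 kg. Origin: centre of its underside, z up; any yaw
- coupling: plain steel hexagonal coupling, loose, standing upright: hexagon 30 mm across flats (34.6 mm over corners), 55 mm high, dark bore 16 mm. About 0.28 kg. Origin: centre of its underside, z up; a pair of flats faces its own +-x, the others follow every 60 degrees
- cover: plain steel cover plate, loose, standing on edge in the card guides of the stripping rack: 8 mm thick (its x), 50 mm wide (its y), 70 mm high (its z), with bolt holes. About 0.12 kg. Origin: centre of its lower edge, z up. The 42 mm of its width between the guides is free for the fingers, front and back, down to the deck
- pad_gear: fixed square cork pad, 58 x 58 x 4 mm, on the stripping rack; the gear stands on it at the start, centred within 3 mm, its underside 22 mm above the table. The three pads look alike. Origin: centre of the underside, 18 mm above the table. It still tells where the gear came from.
- pad_bush: fixed square cork pad, 58 x 58 x 4 mm, on the stripping rack; the bush stands on it at the start, centred within 3 mm, its underside 22 mm above the table. The three pads look alike. Origin: centre of the underside, 18 mm above the table. It still tells where the bush came from.
- pad_coupling: fixed square cork pad, 58 x 58 x 4 mm, on the stripping rack; the coupling stands on it at the start, centred within 3 mm, its underside 22 mm above the table. The three pads look alike. Origin: centre of the underside, 18 mm above the table. It still tells where the coupling came from.
- strip_rack: stripping rack, full at the start: fixed wooden board, 75 mm deep (x), 290 long (y), 18 thick. Origin: centre of the underside; x away from the robot, y to the robot's left (within 0.2 rad). Four places in a row at x = 0: card guides with the cover at y = +105 mm (left end), built like the assembly rack's; cork pads at y = +35, -35 and -105 mm, in any order. Either rack may be on the left
- assembly_rack: assembly rack, empty at the start: fixed board of the same size and axes as the stripping rack, top (deck) 18 mm above the table. Four places in a row at x = 0: three open pockets at y = +105, +35 and -35 mm, each 65 x 65 mm inside, floor = deck, fenced by dark strips 5 mm wide and 10 mm high; card guides at y = -105 mm (right end). Origin: centre of the underside
- guide_floor (a point): middle of the slot's floor between the assembly rack's card guides, on the deck, 18 mm above the table; axes as the rack's. Two upright aluminium channels, 34 mm high, at y = -31.5 to -21 and 21 to 31.5 mm, take the plate's side edges; 42 mm between them is open. Slot 10.4 mm wide in x (flaring to about 20 mm over the top 8 mm), 53 mm long in y
Mind the look-alikes: they are no part of the job. Several things have the shape of the cover; the one meant has the colours described above. What is shaped like the coupling but yellow is not meant.

How it is judged:
By the outcome, as a careful person would: the job done as asked, in the order asked, and still so for the second after the job is handed in, with the robot touching nothing.
It also fails if it takes over 112 s, if anything falls off the work surface, if the arm or the gripper's body presses on something with over 40 N, if the wrist force passes 120 N, or if a joint passes its speed limit or range.

## Working session

There is one attempt and no reset: what is moved stays moved. The work goes in short steps, Python scripts to look and compute and a tool call to move; the robot and the scene stay as the last step left them, time stands still between calls to the robot, and variables do not carry over. Pictures are saved under pics/ and viewed, at most 14 in all, crops included, and the job is handed in when it is done.

```bash
mkdir -p pics; python3 - <<'E'
from workcell import robot, viewer
import cv2,numpy as np
for n in("top","side"):
    d=viewer.read_camera(n); cv2.imwrite(f"pics/{n}0.png",d["img"][:,:,::-1])
    np.savez(f"{n}0.npz",**d); print(n,d["fx"],d["cx"],d["cy"],np.round(d["world_to_cam"],3).tolist())
s=robot.sense();print(s["clock"],s["position"],np.round(s["tcp_rot"],3).tolist())
E
```

```text
top 417.29544661461466 278.4514049745419 208.39018634024242 [[-0.01, -1.0, -0.019, 0.05], [-0.996, 0.012, -0.091, 0.541], [0.091, 0.018, -0.996, 0.983], [0.0, 0.0, 0.0, 1.0]]
side 444.7112306898923 286.7894750090491 208.98596263977882 [[-0.776, -0.631, 0.004, 0.447], [-0.478, 0.585, -0.655, 0.272], [0.411, -0.51, -0.756, 0.853], [0.0, 0.0, 0.0, 1.0]]
0.1 [ 0.17825368 -0.57258368  0.19235279] [[0.955, 0.297, -0.0], [0.297, -0.955, 0.002], [0.0, -0.002, -1.0]]
```

View pics/top0.png

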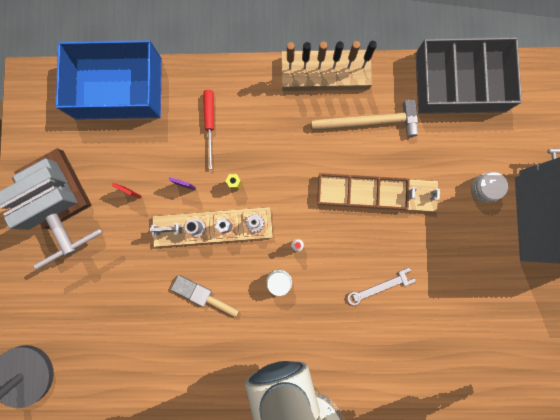

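View pics/side0.png

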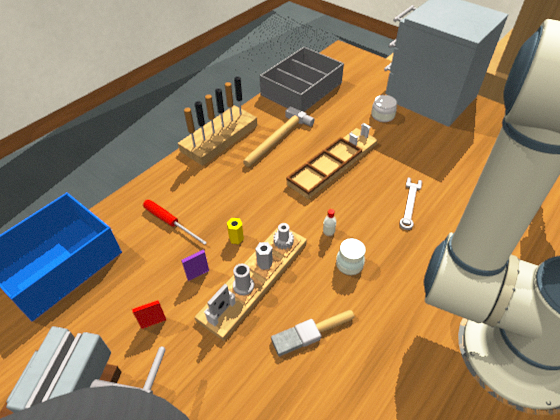

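Top view: the stripping rack runs along (152..272, 226) px, with cover at (165,230), then (194,227), (223,226) and (254,223). The assembly rack runs along (318..438, 193), with its guides at about (424,193). Candidates for the cover are the steel plate in the guides (165,230), a red plate (125,189) and a purple plate (182,183); steel in the guides fits. The coupling is the steel hexagon in the rack, not the yellow one (233,180). I'll confirm this in one enlarged crop.

```bash
python3 - <<'E'
import cv2,numpy as np
a=cv2.imread("pics/top0.png");b=cv2.imread("pics/side0.png")
A=cv2.resize(a[200:256,145:285],(800,320),interpolation=cv2.INTER_CUBIC)
t=cv2.resize(b[215:335,190:320],(303,280),interpolation=cv2.INTER_CUBIC)
C=cv2.resize(a[165:220,310:445],(497,202),interpolation=cv2.INTER_CUBIC)
o=np.zeros((600,800,3),np.uint8);o[:320]=A;o[320:,:303]=t;o[320:522,303:]=C
cv2.imwrite("pics/crop0.png",o)
E
```

```text
(no output)
```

View pics/crop0.png

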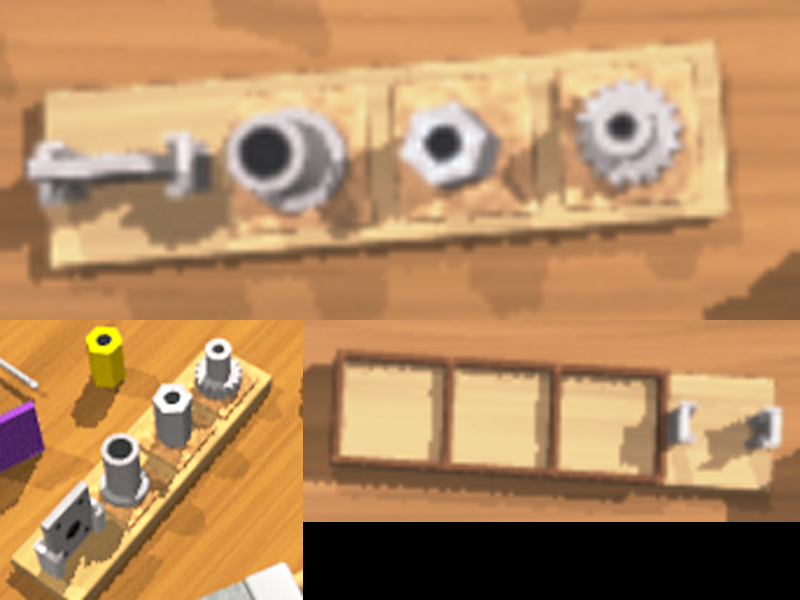

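The crop confirms the stripping rack reads cover, bush, coupling, gear from left to right, all steel. So the target row is gear +105, coupling +35, bush −35, cover in the guides.

```bash
cat > h.py <<'E'
import numpy as np
from workcell import robot, viewer
def ray(d,uv,z):
    "world points on plane z for pixels uv"
    uv=np.atleast_2d(np.asarray(uv,float)); W=np.asarray(d["world_to_cam"]); R,t=W[:3,:3],W[:3,3]
    v=np.c_[(uv[:,0]-d["cx"])/d["fx"],(uv[:,1]-d["cy"])/d["fy"],np.ones(len(uv))]@R
    c=-R.T@t
    return c+v*((z-c[2])/v[:,2])[:,None]
def proj(d,p):
    W=np.asarray(d["world_to_cam"]); q=np.atleast_2d(p)@W[:3,:3].T+W[:3,3]
    return np.c_[q[:,0]/q[:,2]*d["fx"]+d["cx"],q[:,1]/q[:,2]*d["fy"]+d["cy"]]
def go(x,y,z,alpha):
    "shift in tool axes and turn, to reach TCP x,y,z with closing line at angle alpha (deg, world)"
    s=robot.sense();R=np.array(s["tcp_rot"]);d=R.T@(np.array([x,y,z])-s["position"])
    a=np.degrees(np.arctan2(R[1,1],R[0,1])); print("delta",np.round(d,4),"turn",round((a-alpha+180)%360-180,2),"at",np.round(s["position"],4),"a",round(a,2))
E
python3 - <<'E'
from h import *
d=np.load("top0.npz")
P={"strip":([(45,95),(715,42),(728,215),(52,268)],5.714,145,200),"asm":([(335,353),(774,377),(774,490),(333,466)],3.68,310-303/3.68,165-320/3.68)}
for k,(c,s,u,v) in P.items():
    p=ray(d,np.array(c)/s+[u,v],.018)[:,:2]
    L=[np.linalg.norm(p[i]-p[(i+1)%4]) for i in range(4)]
    e=p[0]-p[1]+p[3]-p[2]; print(k,np.round(p,3).tolist(),np.round(L,3),"c",p.mean(0).round(4),"yaw",np.degrees(np.arctan2(-e[0],e[1])).round(2))
go(.45,.12,.3,4.5)
E
```

```text
strip [[0.526, 0.351], [0.545, 0.064], [0.472, 0.059], [0.452, 0.347]] [0.287 0.074 0.288 0.074] c [0.4989 0.2052] yaw 3.88
asm [[0.626, -0.056], [0.606, -0.345], [0.531, -0.341], [0.551, -0.053]] [0.29  0.075 0.289 0.076] c [ 0.5786 -0.1987] yaw -3.87
delta [ 0.4653 -0.5807 -0.1066] turn -77.21 at [ 0.1783 -0.5726  0.1924] a -72.71
```

```bash
python3 - <<'E'
from h import *
go(.54,-.27,.3,-3.9)
E
```

```text
delta [ 0.4353 -0.1816 -0.1073] turn -68.81 at [ 0.1783 -0.5726  0.1924] a -72.71
```

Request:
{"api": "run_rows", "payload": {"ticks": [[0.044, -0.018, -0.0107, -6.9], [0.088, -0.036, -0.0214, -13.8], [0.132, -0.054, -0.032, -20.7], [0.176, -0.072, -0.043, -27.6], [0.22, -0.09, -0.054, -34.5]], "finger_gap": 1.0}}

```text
refused: ticks[0]: [0.044, -0.018, -0.0107, -6.9] is not of type 'number' (schema: type "number"). Nothing was moved.
```

The error is about the shape of the input: one flat list, 4 numbers to a row, no inner brackets. Fixing that and sending the same move.

Request:
{"api": "run_rows", "payload": {"ticks": [0.044, -0.018, -0.0107, -6.9, 0.088, -0.036, -0.0214, -13.8, 0.132, -0.054, -0.032, -20.7, 0.176, -0.072, -0.043, -27.6, 0.22, -0.09, -0.054, -34.5], "finger_gap": 1.0}}

```text
clock: 0.6
position: [0.3627, -0.42, 0.2473]
tcp_rot: [[0.615, 0.789, -0.0], [0.789, -0.615, 0.001], [0.0, -0.001, -1.0]]
ft_force: [0.3, -0.6, -0.1]
opening: 0.997
finger_force: 0.0
```

```bash
python3 - <<'E'
from h import *
go(.54,-.27,.3,-3.9)
E
```

```text
delta [ 0.2274  0.0475 -0.0527] turn -34.04 at [ 0.3627 -0.42    0.2473] a -37.94
```

Request:
{"api": "run_rows", "payload": {"ticks": [0.044, 0.008, -0.011, -7, 0.09, 0.018, -0.022, -14, 0.136, 0.028, -0.033, -21, 0.182, 0.038, -0.044, -28, 0.2274, 0.0475, -0.0527, -34]}}

```text
clock: 1.1
position: [0.5409, -0.2707, 0.3003]
tcp_rot: [[0.068, 0.998, -0.0], [0.998, -0.068, -0.0], [-0.0, -0.0, -1.0]]
ft_force: [0.5, -0.4, 0.5]
opening: 0.997
finger_force: 0.0
```

Request:
{"api": "run_rows", "payload": {"ticks": [0, 0, 0, 0, 0, 0, 0, 0]}}

```text
clock: 1.3
position: [0.5402, -0.2715, 0.2993]
tcp_rot: [[0.072, 0.997, -0.001], [0.997, -0.072, 0.0], [0.0, -0.001, -1.0]]
ft_force: [-0.1, -0.9, -0.8]
opening: 1.0
finger_force: 0.0
```

```bash
python3 - <<'E'
from h import *
import cv2
go(.54,-.27,.3,-3.9)
d=viewer.read_camera("wrist");cv2.imwrite("pics/w1.png",d["img"][:,:,::-1]);np.savez("w1.npz",**d)
W=d["world_to_cam"];print(-W[:3,:3].T@W[:3,3],W[2,:3])
E
```

```text
delta [ 0.0014 -0.0004 -0.0007] turn -0.22 at [ 0.5402 -0.2715  0.2993] a -4.12
[ 0.54608948 -0.19328681  0.4810406 ] [-0.02307309 -0.30446584 -0.95224376]
```

View pics/w1.png

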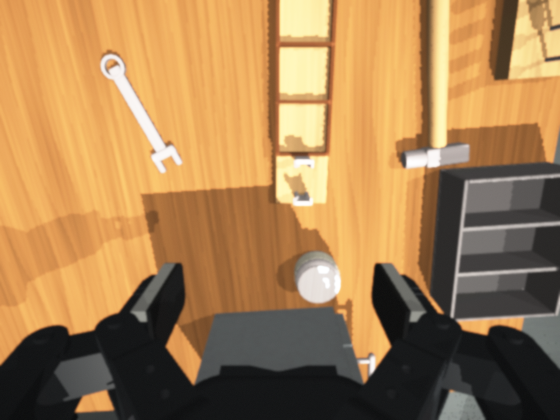

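View w1: the guides are at (303,161) and (303,199), the near pocket is above them and the jar is at (318,277). I'll go lower for a precise look.

Request:
{"api": "run_rows", "payload": {"ticks": [0.004, 0.01, 0.045, 0, 0.008, 0.02, 0.09, 0, 0.012, 0.031, 0.135, 0, 0.012, 0.031, 0.15, 0, 0.012, 0.031, 0.15, 0]}}

```text
clock: 1.85
position: [0.569, -0.263, 0.1468]
tcp_rot: [[0.075, 0.997, -0.006], [0.997, -0.075, 0.003], [0.002, -0.006, -1.0]]
ft_force: [-0.4, -0.8, -0.6]
opening: 1.003
finger_force: 0.0
```

Request:
{"api": "run_rows", "payload": {"ticks": [0, 0, 0, 0]}}

```text
clock: 1.95
position: [0.5712, -0.2638, 0.1526]
tcp_rot: [[0.075, 0.997, 0.002], [0.997, -0.075, -0.001], [-0.001, 0.002, -1.0]]
ft_force: [0.1, -0.3, 0.8]
opening: 0.999
finger_force: 0.0
```

```bash
python3 - <<'E'
from h import *
import cv2
d=viewer.read_camera("wrist");np.savez("w2.npz",**d)
g=d["img"][:,:,::-1]
uv=proj(d,[[0.5715,-0.3035,.018]])[0];print(uv,d["fx"])
u,v=map(int,uv);c=(max(u-100,0),max(v-110,0));cr=g[c[1]:c[1]+150,c[0]:c[0]+200];print(c)
cv2.imwrite("pics/w2.png",cv2.resize(cr,None,fx=4,fy=4,interpolation=cv2.INTER_CUBIC))
E
```

```text
[280.73870502 217.93238181] 324.10653159855764
(180, 107)
```

View pics/w2.png

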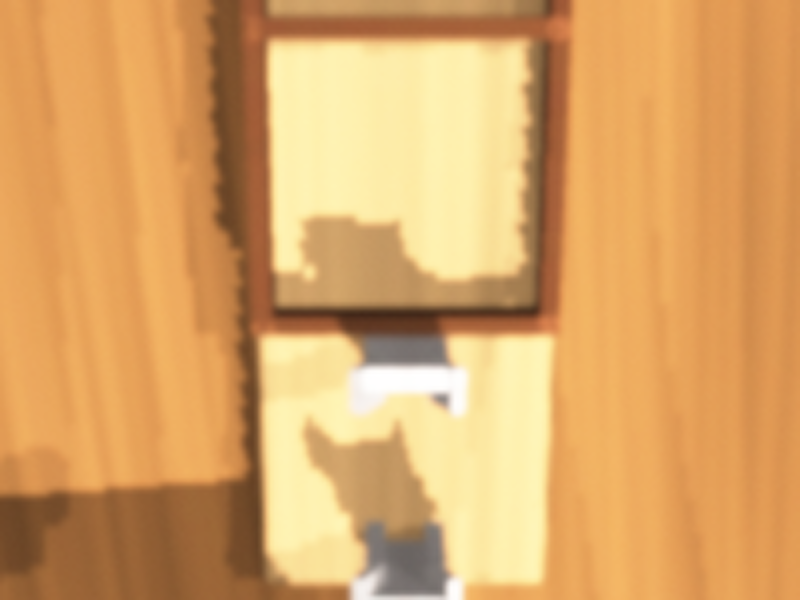

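```bash
python3 - <<'E'
from h import *
import cv2
d=dict(np.load("w2.npz"));g=d["img"][:,:,::-1]
cv2.imwrite("pics/w2b.png",cv2.resize(g[185:285,230:330],(600,600),interpolation=cv2.INTER_NEAREST))
E
```

```text
(no output)
```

View pics/w2b.png

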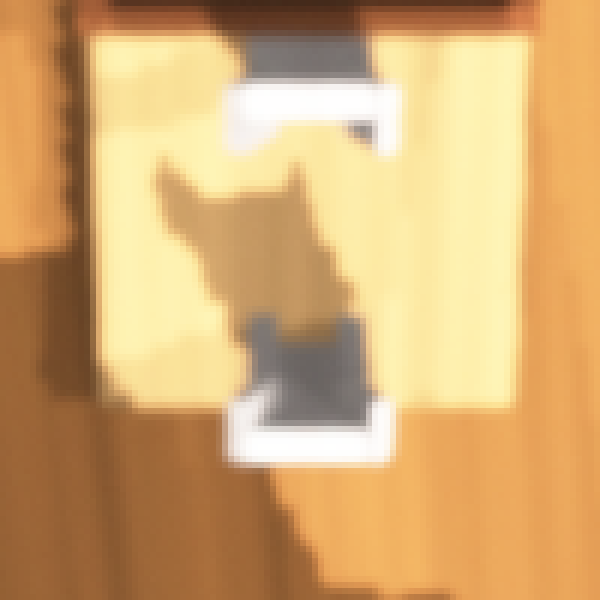

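```bash
python3 - <<'E'
from h import *
d=dict(np.load("w2.npz"))
f=lambda c:np.array(c)/6+[230,185]-.5+1/12
p=ray(d,f([(227,80),(401,80),(392,464),(228,464)]),.052)[:,:2]
L=[np.linalg.norm(p[i]-p[(i+1)%4]) for i in range(4)]
e=p[0]-p[3]+p[1]-p[2];print(p.round(4).tolist(),np.round(L,4),p.mean(0),np.degrees(np.arctan2(-e[0],e[1])))
q=ray(d,f([(98,408),(517,408),(88,30),(530,30)]),.018)[:,:2];print(q.round(4).tolist(),np.linalg.norm(q[0]-q[1]),np.linalg.norm(q[2]-q[3]))
for z,k in((.018,(q[0]+q[1])/2),): print(k, "rack centre from end:",k+.145*np.array([np.sin(np.radians(3.9)),np.cos(np.radians(3.9))]))
go(.5,.13,.28,3.9)
E
```

```text
[[0.5614, -0.2705], [0.5877, -0.2725], [0.5824, -0.3373], [0.5559, -0.3353]] [0.0264 0.065  0.0266 0.065 ] [ 0.57186935 -0.30390187] -4.745742273986093
[[0.5311, -0.3403], [0.6062, -0.3462], [0.537, -0.2701], [0.6113, -0.2759]] 0.0753120669531601 0.0745336232607746
[ 0.56866973 -0.34325119] rack centre from end: [ 0.57853195 -0.19858697]
delta [ 0.3872 -0.1005 -0.1275] turn -8.19 at [ 0.5718 -0.2639  0.1538] a -4.29
```

Request:
{"api": "run_rows", "payload": {"ticks": [0.048, -0.006, -0.02, -1.6, 0.096, -0.012, -0.04, -3.2, 0.144, -0.018, -0.06, -4.8, 0.192, -0.024, -0.08, -6.4, 0.24, -0.03, -0.09, -8.2]}}

```text
clock: 2.5
position: [0.5601, -0.0285, 0.2441]
tcp_rot: [[-0.069, 0.998, 0.008], [0.998, 0.069, -0.001], [-0.002, 0.008, -1.0]]
ft_force: [1.0, 0.4, 0.4]
opening: 1.001
finger_force: 0.0
```

```bash
python3 - <<'E'
from h import *
go(.49,.25,.22,3.9)
E
```

```text
delta [ 0.2827 -0.0508  0.0232] turn 0.08 at [ 0.5601 -0.0285  0.2441] a 3.98
```

Request:
{"api": "run_rows", "payload": {"ticks": [0.047, -0.009, 0.004, 0, 0.095, -0.018, 0.008, 0, 0.142, -0.027, 0.012, 0, 0.19, -0.036, 0.016, 0, 0.238, -0.044, 0.02, 0]}}

```text
clock: 3.0
position: [0.4991, 0.2065, 0.2222]
tcp_rot: [[-0.069, 0.998, 0.006], [0.998, 0.069, 0.002], [0.002, 0.007, -1.0]]
ft_force: [1.4, 0.8, 0.3]
opening: 1.0
finger_force: 0.0
```

Request:
{"api": "run_rows", "payload": {"ticks": [0.03, -0.006, 0.003, 0, 0.045, -0.007, 0.004, 0, 0.045, -0.007, 0.004, 0, 0.045, -0.007, 0.004, 0]}}

```text
clock: 3.4
position: [0.4898, 0.2485, 0.2157]
tcp_rot: [[-0.069, 0.998, 0.002], [0.998, 0.069, 0.0], [0.0, 0.002, -1.0]]
ft_force: [-0.0, -0.5, -0.0]
opening: 0.998
finger_force: 0.0
```

```bash
python3 - <<'E'
from h import *
import cv2
go(.49,.25,.22,3.9)
d=viewer.read_camera("wrist");np.savez("w3.npz",**d)
uv=proj(d,[[.499,.205,.05]])[0];print(uv)
c=(max(int(uv[0])-100,0),max(int(uv[1])-170,0));print(c)
cr=d["img"][c[1]:c[1]+300,c[0]:c[0]+200,::-1]
cv2.imwrite("pics/w3.png",cv2.resize(np.rot90(cr),None,fx=8/3,fy=8/3,interpolation=cv2.INTER_CUBIC)); print(cr.shape)
E
```

```text
delta [ 0.0015  0.0004 -0.0043] turn 0.05 at [0.4898 0.2485 0.2157] a 3.95
[282.94029034 212.17320096]
(182, 42)
(300, 200, 3)
```

View pics/w3.png

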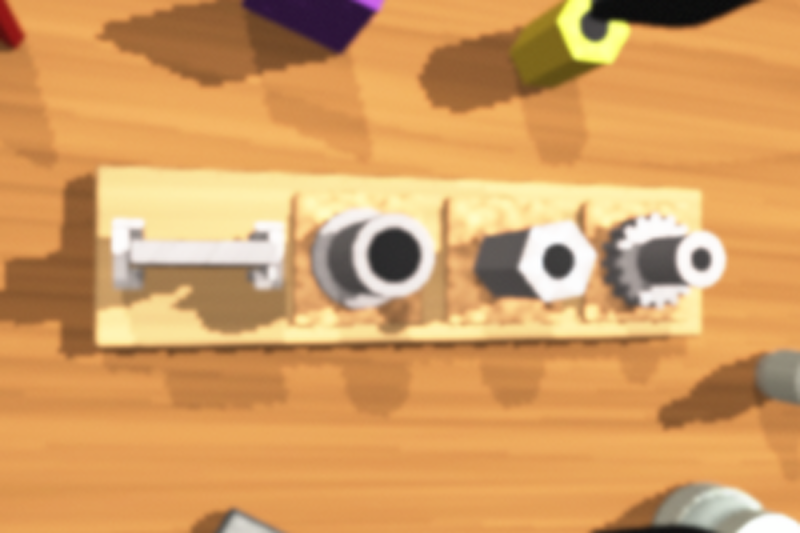

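View w3 (rotated, robot's left is left): cover top face about (200,253), bush bore (394,256), coupling bore (559,261), gear bore (702,259). The coupling has a pair of flats facing ±x.

```bash
python3 - <<'E'
from h import *
d=dict(np.load("w3.npz"))
def o(c,z):
    c=np.atleast_2d(c);return ray(d,np.c_[381-c[:,1]*.375+.0,42+c[:,0]*.375-.3],z)[:,:2]
for n,c,z in(("bush",(394,256),.082),("coup",(559,261),.077),("gear",(702,259),.072),("cover",(200,253),.088)):print(n,o(c,z).round(4))
p=o([(97,168),(700,190),(701,332),(96,346)],.018);print(p.round(4).tolist(),[np.linalg.norm(p[i]-p[(i+1)%4]).round(4) for i in range(4)],p.mean(0));e=p[0]-p[1]+p[3]-p[2];y=np.arctan2(-e[0],e[1]);print(np.degrees(y))
c=p.mean(0)
for k in(.105,.035,-.035,-.105):print((c+k*np.array([-np.sin(y),np.cos(y)])).round(4))
h=o([(518,262),(597,261),(538,223),(583,224),(575,300),(535,297)],.077);print(h.round(4).tolist())
g=o([(131,253),(270,253)],.088);print(g.round(4).tolist(),np.linalg.norm(g[0]-g[1]))
go(*o((702,259),.072)[0],.11,4)
E
```

```text
bush [[0.4979 0.2406]]
coup [[0.5013 0.1693]]
gear [[0.5075 0.0977]]
cover [[0.4935 0.3117]]
[[0.5275, 0.3515], [0.5466, 0.0632], [0.474, 0.0579], [0.4546, 0.347]] [np.float64(0.2889), np.float64(0.0728), np.float64(0.2897), np.float64(0.073)] [0.50065035 0.20489621]
3.8144819741884244
[0.4937 0.3097]
[0.4983 0.2398]
[0.503 0.17 ]
[0.5076 0.1001]
[[0.4996, 0.1875], [0.5025, 0.152], [0.516, 0.1797], [0.5173, 0.1594], [0.4858, 0.161], [0.486, 0.1791]]
[[0.4919, 0.3343], [0.4954, 0.2878]] 0.04663624127584075
delta [-0.1512  0.0071  0.1054] turn -0.1 at [0.4898 0.2481 0.2154] a 3.9
```

Parts match their pads within 3 mm. Gear first.

Request:
{"api": "run_rows", "payload": {"ticks": [-0.049, 0.002, 0.02, 0, -0.098, 0.004, 0.04, 0, -0.145, 0.007, 0.06, 0, -0.151, 0.007, 0.07, 0, -0.151, 0.007, 0.075, 0]}}

```text
clock: 3.95
position: [0.5063, 0.0961, 0.1379]
tcp_rot: [[-0.064, 0.998, -0.002], [0.998, 0.064, -0.001], [-0.0, -0.002, -1.0]]
ft_force: [0.2, 0.5, -0.1]
opening: 0.999
finger_force: 0.0
```

Request:
{"api": "run_rows", "payload": {"ticks": [0, 0, 0, 0, 0, 0, 0, 0]}}

```text
clock: 4.15
position: [0.5068, 0.1002, 0.1402]
tcp_rot: [[-0.07, 0.998, 0.001], [0.998, 0.07, 0.001], [0.001, 0.001, -1.0]]
ft_force: [-0.5, 1.0, 0.2]
opening: 0.999
finger_force: 0.0
```

```bash
python3 - <<'E'
from h import *
go(.5075,.0977,.043,3.9)
E
```

```text
delta [-0.0026  0.0004  0.0972] turn 0.14 at [0.5068 0.1002 0.1402] a 4.04
```

Request:
{"api": "run_rows", "payload": {"ticks": [-0.002, 0, 0.035, 0, -0.002, 0, 0.07, 0, -0.002, 0, 0.088, 0, -0.002, 0, 0.097, 0, -0.002, 0, 0.097, 0]}}

```text
clock: 4.65
position: [0.5062, 0.0982, 0.0417]
tcp_rot: [[-0.071, 0.997, -0.001], [0.997, 0.071, 0.0], [0.0, -0.001, -1.0]]
ft_force: [-0.2, 0.4, -1.3]
opening: 1.001
finger_force: 0.0
```

Request:
{"api": "run_rows", "payload": {"ticks": [0, 0, 0, 0, 0, 0, 0, 0, 0, 0, 0, 0, 0, 0, 0, 0, 0, 0, 0, 0], "finger_gap": 0}}

```text
clock: 5.15
position: [0.5068, 0.0972, 0.0425]
tcp_rot: [[-0.07, 0.998, 0.001], [0.998, 0.07, 0.0], [0.0, 0.001, -1.0]]
ft_force: [0.4, -0.5, 0.6]
opening: 0.148
finger_force: 0.0
```

Request:
{"api": "run_rows", "payload": {"ticks": [0, 0, 0, 0, 0, 0, 0, 0, 0, 0, 0, 0]}}

```text
clock: 5.45
position: [0.5066, 0.0972, 0.042]
tcp_rot: [[-0.07, 0.998, -0.0], [0.998, 0.07, -0.0], [-0.0, -0.0, -1.0]]
ft_force: [-0.0, 0.2, 0.0]
opening: -0.002
finger_force: 0.0
```

The fingers shut on nothing, so I'll look.

```bash
python3 - <<'E'
from h import *
import cv2
d=viewer.read_camera("side");np.savez("s1.npz",**d)
cr=d["img"][170:320,190:340,::-1]
w=viewer.read_camera("wrist")
o=np.zeros((400,800,3),np.uint8);o[:,:400]=cv2.resize(cr,(400,400),interpolation=cv2.INTER_CUBIC);o[:300,400:]=cv2.resize(w["img"][:,:,::-1],(400,300))
cv2.imwrite("pics/m1.png",o)
E
```

```text
(no output)
```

View pics/m1.png

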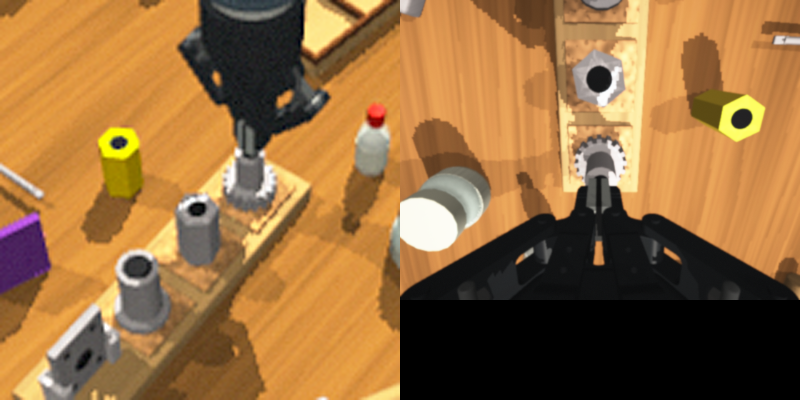

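```bash
python3 - <<'E'
from h import *
import cv2
d=dict(np.load("s1.npz"));w=viewer.read_camera("wrist");t=viewer.read_camera("top")
P=[[.5066,.0972,.042],[.5066,.0972,.072],[.5075,.0977,.072],[.5075,.0977,.022]]
print(((proj(d,P)-[190,170])/.375).round(0).tolist());o=np.zeros((600,800,3),np.uint8)
def im(c,p,x0,y0,n,m,s):
    g=c["img"][:,:,::-1].copy();g=cv2.resize(g[y0:y0+m,x0:x0+n],None,fx=s,fy=s,interpolation=cv2.INTER_CUBIC)
    for (u,v),k in zip(proj(c,p),[(0,0,255),(0,255,255),(0,255,0),(255,0,0)]):cv2.circle(g,(int((u-x0+.5)*s),int((v-y0+.5)*s)),3,k,-1)
    return g
a=im(d,P,240,180,80,80,5);b=im(w,P,220,180,130,100,4)[:, :400];o[:400,:400]=a;o[:400,400:]=b[:400]
cv2.imwrite("pics/m2.png",o[:400])
E
```

```text
[[250.0, 175.0], [250.0, 153.0], [248.0, 153.0], [249.0, 190.0]]
```

View pics/m2.png

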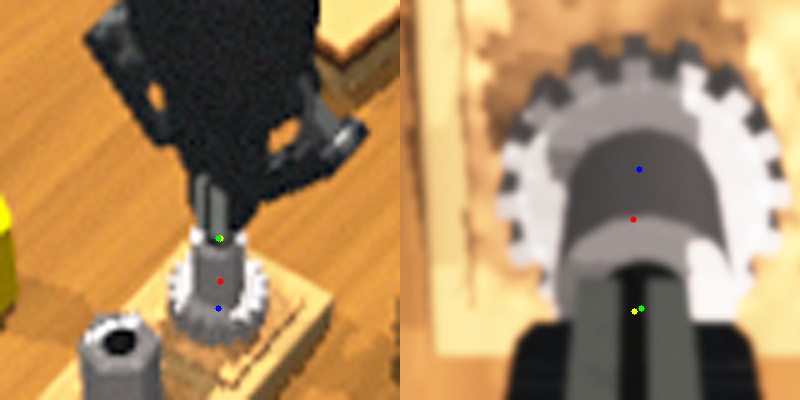

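The shut tips sit just above the hub although the reported TCP is about 30 mm lower. I'll lift clear and measure where the tips really are.

Request:
{"api": "run_rows", "payload": {"ticks": [0, 0, -0.04, 0, 0, 0, -0.08, 0, 0, 0, -0.08, 0, 0, 0, -0.08, 0]}}

```text
clock: 6.05
position: [0.5074, 0.0973, 0.1235]
tcp_rot: [[-0.07, 0.998, 0.003], [0.998, 0.07, 0.0], [0.0, 0.003, -1.0]]
ft_force: [0.5, 0.2, -0.9]
opening: 0.0
finger_force: 0.0
```

```bash
python3 - <<'E'
from h import *
import cv2
p=np.array(robot.sense()["position"]);R=np.array(robot.sense()["tcp_rot"])
P=[p,p-.03*R[:,2],p-.03*R[:,2]+.011*R[:,0],p+.011*R[:,0]];o=np.zeros((400,800,3),np.uint8)
for i,n in enumerate(("side","wrist")):
    c=viewer.read_camera(n);q=proj(c,P);x0,y0=(q[0]-[40,40]).astype(int)
    g=cv2.resize(c["img"][y0:y0+80,x0:x0+80,::-1],(400,400),interpolation=cv2.INTER_CUBIC)
    for (u,v),k in zip(q,[(0,0,255),(0,255,255),(0,255,0),(255,0,0)]):cv2.circle(g,(int((u-x0+.5)*5),int((v-y0+.5)*5)),3,k,-1)
    o[:,400*i:400*i+400]=g; print(n,x0,y0)
cv2.imwrite("pics/m3.png",o)
E
```

```text
side 243 171
wrist 239 195
```

View pics/m3.png

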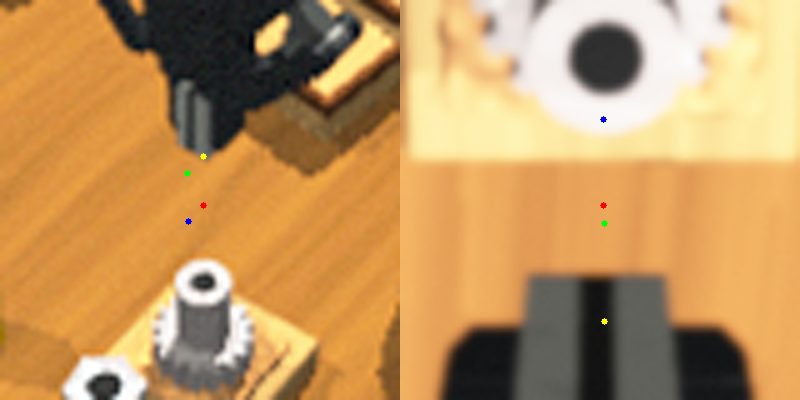

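```bash
python3 - <<'E'
from h import *
import cv2
s=robot.sense();p=np.array(s["position"]);R=np.array(s["tcp_rot"])
c=[viewer.read_camera(n) for n in("side","wrist")]
px=[np.array([243+193/5-.5,171+150/5-.5]),np.array([239+205/5-.5,195+275/5-.5])]
M=[np.array(k["world_to_cam"])[:3] for k in c];n=[np.array([(q[0]-k["cx"])/k["fx"],(q[1]-k["cy"])/k["fy"]]) for q,k in zip(px,c)]
X=cv2.triangulatePoints(M[0],M[1],n[0],n[1])[:,0];X=X[:3]/X[3]
print("tip",X,"rel tool",R.T@(X-p),[ (proj(k,X)[0]-q).round(1) for k,q in zip(c,px)])
# tool tip gear check: gear bore from wrist and side
px=[np.array([243+203/5-.5,171+282/5-.5]),np.array([239+206/5-.5,195+57/5-.5])]
n=[np.array([(q[0]-k["cx"])/k["fx"],(q[1]-k["cy"])/k["fy"]]) for q,k in zip(px,c)]
X=cv2.triangulatePoints(M[0],M[1],n[0],n[1])[:,0];print("gear top",X[:3]/X[3])
E
```

```text
tip [0.50532976 0.1082875  0.16710195] rel tool [ 1.11809979e-02 -5.33920368e-05 -4.62232155e-02] [array([-0.6,  0.5]), array([-1.2,  3. ])]
gear top [0.5065251  0.10008339 0.07563379]
```

The visible tips lie about 42 mm behind the reported TCP along the tool axis, and the lateral offset matches. So tip z ≈ reported z + 0.042. I'll re-grasp the gear with tips at about 0.047 and check the force on the way down.

Request:
{"api": "run_rows", "payload": {"ticks": [0.001, 0, 0, 0, 0.001, 0, 0, 0, 0.001, 0, 0, 0, 0.001, 0, 0, 0, 0.001, 0, 0, 0], "finger_gap": 1.0}}

```text
clock: 6.75
position: [0.5065, 0.0982, 0.1221]
tcp_rot: [[-0.07, 0.998, -0.0], [0.998, 0.07, 0.0], [0.0, -0.0, -1.0]]
ft_force: [0.4, -1.0, 0.4]
opening: 0.846
finger_force: 0.0
```

Request:
{"api": "run_rows", "payload": {"ticks": [0, 0, 0.035, 0, 0, 0, 0.07, 0, 0, 0, 0.095, 0, 0, 0, 0.105, 0, 0, 0, 0.105, 0]}}

```text
clock: 7.25
position: [0.5055, 0.0981, 0.0157]
tcp_rot: [[-0.07, 0.998, -0.003], [0.998, 0.07, -0.0], [-0.0, -0.003, -1.0]]
ft_force: [1.3, -0.1, 0.7]
opening: 1.004
finger_force: 0.0
```

Request:
{"api": "run_rows", "payload": {"ticks": [0, 0, 0.004, 0, 0, 0, 0.008, 0, 0, 0, 0.012, 0, 0, 0, 0.012, 0]}}

```text
clock: 7.65
position: [0.5065, 0.0982, 0.005]
tcp_rot: [[-0.07, 0.998, 0.0], [0.998, 0.07, 0.0], [0.0, 0.0, -1.0]]
ft_force: [-0.0, -0.3, -0.4]
opening: 1.002
finger_force: 0.0
```

Request:
{"api": "run_rows", "payload": {"ticks": [0, 0, 0, 0, 0, 0, 0, 0, 0, 0, 0, 0, 0, 0, 0, 0, 0, 0, 0, 0], "finger_gap": 0}}

```text
clock: 8.15
position: [0.5069, 0.0983, 0.0055]
tcp_rot: [[-0.07, 0.998, 0.001], [0.998, 0.07, 0.0], [0.0, 0.001, -1.0]]
ft_force: [0.2, 0.2, 2.4]
opening: 0.261
finger_force: 59.0
```

Request:
{"api": "run_rows", "payload": {"ticks": [0, 0, 0, 0, 0, 0, 0, 0, 0, 0, 0, 0]}}

```text
clock: 8.45
position: [0.5069, 0.0983, 0.0055]
tcp_rot: [[-0.07, 0.998, 0.001], [0.998, 0.07, 0.0], [0.0, 0.001, -1.0]]
ft_force: [0.6, 0.8, 3.2]
opening: 0.263
finger_force: 59.1
```

```bash
python3 - <<'E'
from h import *
go(.5873,-.0944,.006,-4.3)
E
```

```text
delta [-0.1978  0.0668 -0.0004] turn 8.29 at [0.5069 0.0983 0.0055] a 3.99
```

Request:
{"api": "run_rows", "payload": {"ticks": [0, 0, -0.03, 0, 0, 0, -0.065, 0, 0, 0, -0.1, 0, -0.03, 0.01, -0.11, 1.5, -0.07, 0.024, -0.11, 3]}}

```text
clock: 8.95
position: [0.5362, 0.0308, 0.1173]
tcp_rot: [[-0.02, 1.0, 0.003], [1.0, 0.02, 0.001], [0.001, 0.003, -1.0]]
ft_force: [0.9, 0.7, -3.6]
opening: 0.262
finger_force: 59.5
```

Request:
{"api": "run_rows", "payload": {"ticks": [-0.045, 0.015, 0, 2, -0.09, 0.031, 0, 4, -0.128, 0.043, 0, 5.3, -0.128, 0.043, 0, 5.3, -0.128, 0.043, 0, 5.3]}}

```text
clock: 9.45
position: [0.5797, -0.0978, 0.1131]
tcp_rot: [[0.077, 0.997, -0.003], [0.997, -0.077, 0.001], [0.001, -0.004, -1.0]]
ft_force: [-0.5, 1.0, -3.4]
opening: 0.259
finger_force: 59.7
```

```bash
python3 - <<'E'
from h import *
go(.5873,-.0944,.006-.004,-4.3)
print(robot.sense()["finger_force"])
E
```

```text
delta [0.0038 0.0077 0.1111] turn -0.11 at [ 0.5797 -0.0978  0.1131] a -4.41
59.743303656578064
```

Request:
{"api": "run_rows", "payload": {"ticks": [0.004, 0.008, 0.03, 0, 0.004, 0.008, 0.065, 0, 0.004, 0.008, 0.09, 0, 0.004, 0.008, 0.1, 0, 0.004, 0.008, 0.104, 0]}}

```text
clock: 9.95
position: [0.5877, -0.0925, 0.0095]
tcp_rot: [[0.074, 0.997, -0.003], [0.997, -0.074, 0.001], [0.001, -0.003, -1.0]]
ft_force: [0.7, -0.3, -2.8]
opening: 0.26
finger_force: 59.8
```

Request:
{"api": "run_rows", "payload": {"ticks": [0, 0, 0.002, 0, 0, 0, 0.0035, 0, 0, 0, 0.0035, 0]}}

```text
clock: 10.25
position: [0.5896, -0.0939, 0.009]
tcp_rot: [[0.075, 0.997, 0.002], [0.997, -0.075, -0.0], [-0.0, 0.002, -1.0]]
ft_force: [-0.2, 1.1, -3.5]
opening: 0.26
finger_force: 59.8
```

Request:
{"api": "run_rows", "payload": {"ticks": [0, 0, 0.001, 0, 0, 0, 0.0015, 0]}}

```text
clock: 10.45
position: [0.5892, -0.0939, 0.0067]
tcp_rot: [[0.075, 0.997, 0.001], [0.997, -0.075, -0.0], [-0.0, 0.001, -1.0]]
ft_force: [0.3, 0.0, -3.6]
opening: 0.261
finger_force: 59.8
```

Request:
{"api": "run_rows", "payload": {"ticks": [0, 0, 0.002, 0, 0, 0, 0.004, 0, 0, 0, 0.004, 0, 0, 0, 0.004, 0]}}

```text
clock: 10.85
position: [0.5887, -0.0938, 0.0019]
tcp_rot: [[0.075, 0.997, -0.0], [0.997, -0.075, 0.0], [0.0, -0.0, -1.0]]
ft_force: [-0.0, 0.7, -3.7]
opening: 0.26
finger_force: 60.0
```

Request:
{"api": "run_rows", "payload": {"ticks": [0, 0, 0.001, 0, 0, 0, 0.001, 0]}}

```text
clock: 11.05
position: [0.5889, -0.0938, 0.0016]
tcp_rot: [[0.075, 0.997, 0.0], [0.997, -0.075, -0.0], [-0.0, 0.0, -1.0]]
ft_force: [-1.0, 0.8, -0.1]
opening: 0.26
finger_force: 60.4
```

Request:
{"api": "run_rows", "payload": {"ticks": [0, 0, 0.0005, 0, 0, 0, 0.0005, 0]}}

```text
clock: 11.25
position: [0.589, -0.0938, 0.0015]
tcp_rot: [[0.075, 0.997, 0.001], [0.997, -0.075, -0.0], [-0.0, 0.001, -1.0]]
ft_force: [-3.0, 0.6, 4.7]
opening: 0.261
finger_force: 60.5
```

Request:
{"api": "run_rows", "payload": {"ticks": [0, 0, 0, 0, 0, 0, 0, 0, 0, 0, 0, 0, 0, 0, 0, 0, 0, 0, 0, 0], "finger_gap": 0.8}}

```text
clock: 11.75
position: [0.5889, -0.0938, 0.0005]
tcp_rot: [[0.075, 0.997, -0.0], [0.997, -0.075, 0.0], [0.0, -0.0, -1.0]]
ft_force: [-1.3, 0.0, 0.7]
opening: 0.8
finger_force: 0.0
```

Request:
{"api": "run_rows", "payload": {"ticks": [0, 0, -0.03, 0, 0, 0, -0.07, 0, 0, 0, -0.11, 0, 0, 0, -0.13, 0, 0, 0, -0.13, 0]}}

```text
clock: 12.25
position: [0.5909, -0.0942, 0.1355]
tcp_rot: [[0.075, 0.997, 0.008], [0.997, -0.075, -0.002], [-0.001, 0.008, -1.0]]
ft_force: [-0.6, -0.4, -0.2]
opening: 0.797
finger_force: 0.0
```

```bash
python3 - <<'E'
from h import *
go(.5013,.1695,.13,4)
E
```

```text
delta [ 0.2563 -0.1092  0.0044] turn -8.31 at [ 0.5909 -0.0942  0.1355] a -4.31
```

Request:
{"api": "run_rows", "payload": {"ticks": [0.045, -0.02, -0.005, -1.6, 0.09, -0.04, -0.01, -3.2, 0.135, -0.06, -0.01, -4.8, 0.18, -0.078, -0.01, -6.4, 0.222, -0.095, -0.01, -8.2]}}

```text
clock: 12.75
position: [0.5093, 0.1364, 0.1388]
tcp_rot: [[-0.069, 0.998, -0.002], [0.998, 0.069, -0.0], [-0.0, -0.002, -1.0]]
ft_force: [0.5, -0.7, 0.3]
opening: 0.799
finger_force: 0.0
```

Request:
{"api": "run_rows", "payload": {"ticks": [0.03, -0.01, 0, 0, 0.03, -0.01, 0, 0, 0.03, -0.01, 0, 0, 0.03, -0.01, 0, 0]}}

```text
clock: 13.15
position: [0.4988, 0.163, 0.1396]
tcp_rot: [[-0.067, 0.998, -0.001], [0.998, 0.067, -0.001], [-0.001, -0.001, -1.0]]
ft_force: [1.0, 0.1, 0.1]
opening: 0.801
finger_force: 0.0
```

```bash
python3 - <<'E'
from h import *
go(.5015,.1695,.006,4)
E
```

```text
delta [0.0065 0.0033 0.1336] turn -0.16 at [0.4988 0.163  0.1396] a 3.84
```

Request:
{"api": "run_rows", "payload": {"ticks": [0.006, 0.003, 0.03, 0, 0.006, 0.003, 0.07, 0, 0.006, 0.003, 0.11, 0, 0.006, 0.003, 0.128, 0, 0.006, 0.003, 0.133, 0]}}

```text
clock: 13.65
position: [0.4996, 0.1681, 0.0038]
tcp_rot: [[-0.066, 0.998, -0.006], [0.998, 0.066, -0.002], [-0.001, -0.006, -1.0]]
ft_force: [-0.2, 0.5, 0.2]
opening: 0.803
finger_force: 0.0
```

Request:
{"api": "run_rows", "payload": {"ticks": [0, 0, 0, 0, 0, 0, 0, 0]}}

```text
clock: 13.85
position: [0.5027, 0.1698, 0.0093]
tcp_rot: [[-0.067, 0.998, 0.002], [0.998, 0.067, 0.001], [0.0, 0.003, -1.0]]
ft_force: [-0.2, -0.3, -0.6]
opening: 0.798
finger_force: 0.0
```

Request:
{"api": "run_rows", "payload": {"ticks": [0, 0, 0, 0, 0, 0, 0, 0, 0, 0, 0, 0, 0, 0, 0, 0, 0, 0, 0, 0], "finger_gap": 0}}

```text
clock: 14.35
position: [0.5021, 0.1704, 0.0091]
tcp_rot: [[-0.068, 0.998, 0.002], [0.998, 0.068, 0.001], [0.0, 0.002, -1.0]]
ft_force: [-0.3, -0.6, 6.5]
opening: 0.356
finger_force: 59.9
```

Request:
{"api": "run_rows", "payload": {"ticks": [0, 0, 0, 0, 0, 0, 0, 0]}}

```text
clock: 14.55
position: [0.5021, 0.1704, 0.0091]
tcp_rot: [[-0.068, 0.998, 0.002], [0.998, 0.068, 0.001], [0.0, 0.002, -1.0]]
ft_force: [-0.7, -0.7, 6.9]
opening: 0.354
finger_force: 59.9
```

```bash
python3 - <<'E'
from h import *
go(.582,-.164,.006,-4.3)
E
```

```text
delta [-0.3391  0.0569  0.0031] turn 8.2 at [0.5021 0.1704 0.0091] a 3.9
```

Request:
{"api": "run_rows", "payload": {"ticks": [0, 0, -0.03, 0, 0, 0, -0.065, 0, 0, 0, -0.1, 0, -0.04, 0.007, -0.115, 1.5, -0.085, 0.015, -0.115, 3]}}

```text
clock: 15.05
position: [0.5234, 0.0869, 0.1257]
tcp_rot: [[-0.018, 1.0, 0.005], [1.0, 0.018, 0.001], [0.001, 0.005, -1.0]]
ft_force: [1.3, -0.2, -3.1]
opening: 0.358
finger_force: 60.3
```

Request:
{"api": "run_rows", "payload": {"ticks": [-0.045, 0.007, 0, 1, -0.092, 0.013, 0, 2, -0.14, 0.02, 0, 3, -0.188, 0.027, 0, 4, -0.235, 0.033, 0, 5.2]}}

```text
clock: 15.55
position: [0.5583, -0.1499, 0.1215]
tcp_rot: [[0.076, 0.997, -0.001], [0.997, -0.076, 0.001], [0.0, -0.001, -1.0]]
ft_force: [1.6, 0.4, -2.7]
opening: 0.357
finger_force: 60.2
```

Request:
{"api": "run_rows", "payload": {"ticks": [-0.02, 0, 0, 0, -0.02, 0, 0, 0, -0.02, 0, 0, 0, -0.02, 0, 0, 0]}}

```text
clock: 15.95
position: [0.5571, -0.1668, 0.1221]
tcp_rot: [[0.074, 0.997, -0.001], [0.997, -0.074, 0.001], [0.001, -0.001, -1.0]]
ft_force: [-0.4, -0.1, -3.5]
opening: 0.353
finger_force: 60.3
```

```bash
python3 - <<'E'
from h import *
go(.582,-.164,.0051,-4.3)
E
```

```text
delta [0.0046 0.0247 0.117 ] turn 0.06 at [ 0.5571 -0.1668  0.1221] a -4.24
```

Request:
{"api": "run_rows", "payload": {"ticks": [0.005, 0.025, 0.02, 0, 0.005, 0.025, 0.05, 0, 0.005, 0.025, 0.085, 0, 0.005, 0.025, 0.105, 0, 0.005, 0.025, 0.11, 0]}}

```text
clock: 16.45
position: [0.5805, -0.1626, 0.0087]
tcp_rot: [[0.073, 0.997, -0.006], [0.997, -0.073, 0.002], [0.002, -0.006, -1.0]]
ft_force: [-1.0, 0.4, -3.7]
opening: 0.36
finger_force: 60.7
```

Request:
{"api": "run_rows", "payload": {"ticks": [0, 0, 0, 0, 0, 0, 0.002, 0]}}

```text
clock: 16.65
position: [0.5839, -0.1647, 0.0129]
tcp_rot: [[0.074, 0.997, 0.003], [0.997, -0.074, -0.001], [-0.001, 0.003, -1.0]]
ft_force: [-0.3, 0.8, -2.9]
opening: 0.356
finger_force: 60.8
```

Request:
{"api": "run_rows", "payload": {"ticks": [0, 0, 0.0015, 0, 0, 0, 0.0015, 0]}}

```text
clock: 16.85
position: [0.5832, -0.1651, 0.0104]
tcp_rot: [[0.075, 0.997, 0.002], [0.997, -0.075, -0.001], [-0.001, 0.002, -1.0]]
ft_force: [1.1, 0.8, -3.4]
opening: 0.36
finger_force: 60.8
```

Request:
{"api": "run_rows", "payload": {"ticks": [0, 0, 0.002, 0, 0, 0, 0.0035, 0, 0, 0, 0.0035, 0, 0, 0, 0.0035, 0]}}

```text
clock: 17.25
position: [0.5825, -0.1649, 0.0055]
tcp_rot: [[0.075, 0.997, -0.0], [0.997, -0.075, 0.0], [0.0, -0.0, -1.0]]
ft_force: [0.2, 0.0, -2.8]
opening: 0.358
finger_force: 60.8
```

Request:
{"api": "run_rows", "payload": {"ticks": [0, 0, 0.001, 0, 0, 0, 0.001, 0]}}

```text
clock: 17.45
position: [0.5826, -0.165, 0.0052]
tcp_rot: [[0.075, 0.997, 0.0], [0.997, -0.075, -0.0], [-0.0, 0.0, -1.0]]
ft_force: [-1.8, 0.4, 0.5]
opening: 0.356
finger_force: 61.1
```

Request:
{"api": "run_rows", "payload": {"ticks": [0, 0, 0.0005, 0, 0, 0, 0.0005, 0]}}

```text
clock: 17.65
position: [0.5827, -0.165, 0.0051]
tcp_rot: [[0.075, 0.997, 0.001], [0.997, -0.075, -0.0], [-0.0, 0.001, -1.0]]
ft_force: [-4.8, 1.7, 5.8]
opening: 0.356
finger_force: 61.6
```

Contact; releasing and heading for the bush.

Request:
{"api": "run_rows", "payload": {"ticks": [0, 0, 0, 0, 0, 0, 0, 0, 0, 0, 0, 0, 0, 0, 0, 0, 0, 0, 0, 0], "finger_gap": 0.8}}

```text
clock: 18.15
position: [0.5826, -0.1649, 0.004]
tcp_rot: [[0.075, 0.997, 0.0], [0.997, -0.075, -0.0], [-0.0, 0.0, -1.0]]
ft_force: [-0.0, -0.3, 0.2]
opening: 0.795
finger_force: 0.0
```

Request:
{"api": "run_rows", "payload": {"ticks": [0, 0, -0.03, 0, 0, 0, -0.07, 0, 0, 0, -0.11, 0, 0, 0, -0.135, 0, 0, 0, -0.135, 0]}}

```text
clock: 18.65
position: [0.5847, -0.1657, 0.145]
tcp_rot: [[0.075, 0.997, 0.009], [0.997, -0.075, -0.003], [-0.002, 0.009, -1.0]]
ft_force: [0.9, 0.3, 0.6]
opening: 0.797
finger_force: 0.0
```

Request:
{"api": "run_rows", "payload": {"ticks": [0.048, -0.01, 0, -1.6, 0.096, -0.02, 0, -3.2, 0.144, -0.03, 0, -4.8, 0.192, -0.041, 0, -6.4, 0.24, -0.052, 0, -8.2]}}

```text
clock: 19.15
position: [0.5477, 0.08, 0.1377]
tcp_rot: [[-0.069, 0.998, -0.001], [0.998, 0.069, -0.0], [0.0, -0.001, -1.0]]
ft_force: [1.4, 0.0, -0.3]
opening: 0.798
finger_force: 0.0
```

```bash
python3 - <<'E'
from h import *
go(.4981,.2406,.14,4)
E
```

```text
delta [ 0.1636 -0.0385 -0.0023] turn -0.06 at [0.5477 0.08   0.1377] a 3.94
```

Request:
{"api": "run_rows", "payload": {"ticks": [0.045, -0.011, 0, 0, 0.09, -0.022, 0, 0, 0.135, -0.033, 0, 0, 0.16, -0.037, 0, 0, 0.16, -0.037, 0, 0]}}

```text
clock: 19.65
position: [0.4993, 0.2384, 0.1376]
tcp_rot: [[-0.073, 0.997, -0.002], [0.997, 0.073, 0.0], [0.001, -0.002, -1.0]]
ft_force: [0.0, -0.2, -0.6]
opening: 0.797
finger_force: 0.0
```

Request:
{"api": "run_rows", "payload": {"ticks": [0, 0, 0, 0, 0, 0, 0, 0]}}

```text
clock: 19.85
position: [0.5011, 0.2343, 0.1384]
tcp_rot: [[-0.067, 0.998, -0.001], [0.998, 0.067, -0.001], [-0.001, -0.001, -1.0]]
ft_force: [-0.8, -0.1, -0.6]
opening: 0.801
finger_force: 0.0
```

```bash
python3 - <<'E'
from h import *
go(.4981,.2406,.01,4)
E
```

```text
delta [ 0.0066 -0.0025  0.1284] turn -0.17 at [0.5011 0.2343 0.1384] a 3.83
```

Request:
{"api": "run_rows", "payload": {"ticks": [0.006, -0.0025, 0.03, 0, 0.006, -0.0025, 0.07, 0, 0.006, -0.0025, 0.11, 0, 0.006, -0.0025, 0.126, 0, 0.006, -0.0025, 0.128, 0]}}

```text
clock: 20.35
position: [0.4967, 0.2395, 0.0083]
tcp_rot: [[-0.066, 0.998, -0.005], [0.998, 0.066, -0.002], [-0.002, -0.005, -1.0]]
ft_force: [0.5, 0.9, 0.4]
opening: 0.799
finger_force: 0.0
```

Request:
{"api": "run_rows", "payload": {"ticks": [0, 0, 0, 0, 0, 0, 0, 0]}}

```text
clock: 20.55
position: [0.4998, 0.2416, 0.0139]
tcp_rot: [[-0.067, 0.998, 0.004], [0.998, 0.067, 0.002], [0.001, 0.004, -1.0]]
ft_force: [-0.6, 0.0, 0.5]
opening: 0.798
finger_force: 0.0
```

Request:
{"api": "run_rows", "payload": {"ticks": [0, 0, 0, 0, 0, 0, 0, 0, 0, 0, 0, 0, 0, 0, 0, 0, 0, 0, 0, 0], "finger_gap": 0}}

```text
clock: 21.05
position: [0.4988, 0.2416, 0.0125]
tcp_rot: [[-0.068, 0.998, 0.002], [0.998, 0.068, 0.001], [0.001, 0.002, -1.0]]
ft_force: [-0.8, 0.2, 6.2]
opening: 0.348
finger_force: 59.8
```

Request:
{"api": "run_rows", "payload": {"ticks": [0, 0, 0, 0, 0, 0, 0, 0]}}

```text
clock: 21.25
position: [0.4988, 0.2416, 0.0125]
tcp_rot: [[-0.068, 0.998, 0.002], [0.998, 0.068, 0.001], [0.001, 0.002, -1.0]]
ft_force: [0.1, 0.3, 6.2]
opening: 0.351
finger_force: 59.8
```

```bash
python3 - <<'E'
from h import *
go(.5768,-.2338,.01,-4.3)
E
```

```text
delta [-0.4797  0.0455  0.0022] turn 8.2 at [0.4988 0.2416 0.0125] a 3.9
```

Request:
{"api": "run_rows", "payload": {"ticks": [0, 0, -0.03, 0, 0, 0, -0.065, 0, 0, 0, -0.1, 0, -0.04, 0.003, -0.12, 1, -0.085, 0.007, -0.12, 2]}}

```text
clock: 21.75
position: [0.5119, 0.1576, 0.1345]
tcp_rot: [[-0.036, 0.999, 0.005], [0.999, 0.036, 0.001], [0.001, 0.005, -1.0]]
ft_force: [1.5, 0.4, -2.8]
opening: 0.351
finger_force: 59.9
```

Request:
{"api": "run_rows", "payload": {"ticks": [-0.048, 0.004, 0, 1, -0.096, 0.008, 0, 2, -0.144, 0.011, 0, 3, -0.192, 0.014, 0, 4, -0.24, 0.017, 0, 5]}}

```text
clock: 22.25
position: [0.535, -0.0841, 0.1299]
tcp_rot: [[0.055, 0.998, -0.002], [0.999, -0.055, 0.001], [0.0, -0.002, -1.0]]
ft_force: [0.9, 0.1, -3.3]
opening: 0.351
finger_force: 59.9
```

Request:
{"api": "run_rows", "payload": {"ticks": [-0.048, 0.003, 0, 1, -0.096, 0.004, 0, 1.3, -0.145, 0.004, 0, 1.3, -0.145, 0.004, 0, 1.3, -0.145, 0.004, 0, 1.3]}}

```text
clock: 22.75
position: [0.5309, -0.2282, 0.1295]
tcp_rot: [[0.079, 0.997, -0.002], [0.997, -0.079, 0.002], [0.002, -0.003, -1.0]]
ft_force: [-0.8, 0.1, -3.5]
opening: 0.349
finger_force: 60.2
```

```bash
python3 - <<'E'
from h import *
go(.5768,-.2338,.0085,-4.3)
E
```

```text
delta [-0.0021  0.0465  0.1208] turn -0.26 at [ 0.5309 -0.2282  0.1295] a -4.56
```

Request:
{"api": "run_rows", "payload": {"ticks": [-0.002, 0.04, 0.01, -0.2, -0.002, 0.046, 0.03, -0.2, -0.002, 0.046, 0.065, -0.2, -0.002, 0.046, 0.1, -0.2, -0.002, 0.046, 0.111, -0.2]}}

```text
clock: 23.25
position: [0.5749, -0.2297, 0.0142]
tcp_rot: [[0.071, 0.997, -0.008], [0.997, -0.071, 0.004], [0.004, -0.009, -1.0]]
ft_force: [-1.5, 1.1, -4.5]
opening: 0.351
finger_force: 61.1
```

Request:
{"api": "run_rows", "payload": {"ticks": [0, 0, 0, 0, 0, 0, 0.002, 0, 0, 0, 0.002, 0]}}

```text
clock: 23.55
position: [0.5789, -0.2332, 0.0207]
tcp_rot: [[0.073, 0.997, 0.004], [0.997, -0.073, -0.002], [-0.001, 0.004, -1.0]]
ft_force: [-0.1, 0.2, -4.6]
opening: 0.349
finger_force: 61.1
```

Request:
{"api": "run_rows", "payload": {"ticks": [0, 0, 0.002, 0, 0, 0, 0.004, 0, 0, 0, 0.004, 0, 0, 0, 0.004, 0]}}

```text
clock: 23.95
position: [0.5775, -0.233, 0.0142]
tcp_rot: [[0.074, 0.997, 0.0], [0.997, -0.074, 0.0], [0.0, 0.0, -1.0]]
ft_force: [0.2, -0.1, -3.3]
opening: 0.349
finger_force: 61.1
```

Request:
{"api": "run_rows", "payload": {"ticks": [0, 0, 0.001, 0, 0, 0, 0.001, 0, 0, 0, 0.001, 0]}}

```text
clock: 24.25
position: [0.5775, -0.2329, 0.013]
tcp_rot: [[0.073, 0.997, -0.0], [0.997, -0.073, 0.0], [0.0, -0.0, -1.0]]
ft_force: [-0.9, 0.2, -2.4]
opening: 0.353
finger_force: 61.1
```

Request:
{"api": "run_rows", "payload": {"ticks": [0, 0, 0.002, 0, 0, 0, 0.0035, 0, 0, 0, 0.0035, 0, 0, 0, 0.0035, 0]}}

```text
clock: 24.65
position: [0.5775, -0.2329, 0.0094]
tcp_rot: [[0.073, 0.997, -0.0], [0.997, -0.073, 0.0], [0.0, -0.0, -1.0]]
ft_force: [0.3, 0.4, -3.8]
opening: 0.355
finger_force: 61.1
```

Request:
{"api": "run_rows", "payload": {"ticks": [0, 0, 0.001, 0, 0, 0, 0.001, 0, 0, 0, 0.001, 0]}}

```text
clock: 24.95
position: [0.5776, -0.2329, 0.0086]
tcp_rot: [[0.073, 0.997, 0.0], [0.997, -0.073, -0.0], [-0.0, 0.0, -1.0]]
ft_force: [-0.3, 0.5, -3.3]
opening: 0.35
finger_force: 61.5
```

Request:
{"api": "run_rows", "payload": {"ticks": [0, 0, 0.0005, 0, 0, 0, 0.0005, 0]}}

```text
clock: 25.15
position: [0.5776, -0.233, 0.0086]
tcp_rot: [[0.073, 0.997, 0.0], [0.997, -0.073, -0.0], [-0.0, 0.0, -1.0]]
ft_force: [-1.5, 0.3, -0.3]
opening: 0.35
finger_force: 61.5
```

Request:
{"api": "run_rows", "payload": {"ticks": [0, 0, 0.0005, 0, 0, 0, 0.0005, 0]}}

```text
clock: 25.35
position: [0.5776, -0.233, 0.0085]
tcp_rot: [[0.073, 0.997, 0.0], [0.997, -0.073, -0.0], [-0.0, 0.0, -1.0]]
ft_force: [-2.9, 2.5, 3.9]
opening: 0.351
finger_force: 61.6
```

Request:
{"api": "run_rows", "payload": {"ticks": [0, 0, 0, 0, 0, 0, 0, 0, 0, 0, 0, 0, 0, 0, 0, 0, 0, 0, 0, 0], "finger_gap": 0.8}}

```text
clock: 25.85
position: [0.5776, -0.233, 0.0075]
tcp_rot: [[0.073, 0.997, 0.0], [0.997, -0.073, 0.0], [0.0, 0.0, -1.0]]
ft_force: [-0.4, 0.4, -0.5]
opening: 0.803
finger_force: 0.0
```

Request:
{"api": "run_rows", "payload": {"ticks": [0, 0, -0.03, 0, 0, 0, -0.07, 0, 0, 0, -0.11, 0, 0, 0, -0.135, 0, 0, 0, -0.135, 0]}}

```text
clock: 26.35
position: [0.5796, -0.2339, 0.1487]
tcp_rot: [[0.073, 0.997, 0.009], [0.997, -0.073, -0.004], [-0.003, 0.009, -1.0]]
ft_force: [-0.1, 1.2, -0.3]
opening: 0.799
finger_force: 0.0
```

Request:
{"api": "run_rows", "payload": {"ticks": [0.048, -0.007, 0, -1.6, 0.096, -0.014, 0, -3.2, 0.144, -0.021, 0, -4.8, 0.192, -0.028, 0, -6.4, 0.24, -0.035, 0, -8.1]}}

```text
clock: 26.85
position: [0.5594, 0.0107, 0.1412]
tcp_rot: [[-0.069, 0.998, -0.001], [0.998, 0.069, 0.0], [0.0, -0.001, -1.0]]
ft_force: [0.2, 0.1, -0.3]
opening: 0.798
finger_force: 0.0
```

```bash
python3 - <<'E'
from h import *
go(.4935,.311,.14,3.9)
E
```

```text
delta [ 0.3041 -0.0451  0.0013] turn 0.04 at [0.5594 0.0107 0.1412] a 3.94
```

Request:
{"api": "run_rows", "payload": {"ticks": [0.048, -0.008, 0, 0, 0.096, -0.016, 0, 0, 0.144, -0.024, 0, 0, 0.192, -0.032, 0, 0, 0.24, -0.04, 0, 0]}}

```text
clock: 27.35
position: [0.5029, 0.2474, 0.1412]
tcp_rot: [[-0.068, 0.998, -0.001], [0.998, 0.068, -0.001], [-0.0, -0.001, -1.0]]
ft_force: [1.7, 0.8, -0.2]
opening: 0.796
finger_force: 0.0
```

Request:
{"api": "run_rows", "payload": {"ticks": [0.03, -0.002, 0, 0, 0.056, -0.003, 0, 0, 0.056, -0.003, 0, 0, 0.056, -0.003, 0, 0, 0.056, -0.003, 0, 0]}}

```text
clock: 27.85
position: [0.4974, 0.3003, 0.1419]
tcp_rot: [[-0.067, 0.998, -0.001], [0.998, 0.067, -0.001], [-0.001, -0.001, -1.0]]
ft_force: [0.3, 0.6, -0.9]
opening: 0.799
finger_force: 0.0
```

```bash
python3 - <<'E'
from h import *
import cv2
go(.4935,.311,.001,3.9)
d=viewer.read_camera("wrist");np.savez("w4.npz",**d)
uv=proj(d,[[.4935,.311,.088]])[0];x0,y0=(uv-[50,40]).astype(int);print(x0,y0)
cv2.imwrite("pics/w4.png",cv2.resize(d["img"][y0:y0+75,x0:x0+100,::-1],(800,600),interpolation=cv2.INTER_NEAREST))
E
```

```text
delta [ 0.011  -0.003   0.1409] turn -0.06 at [0.4974 0.3003 0.1419] a 3.84
223 152
```

View pics/w4.png

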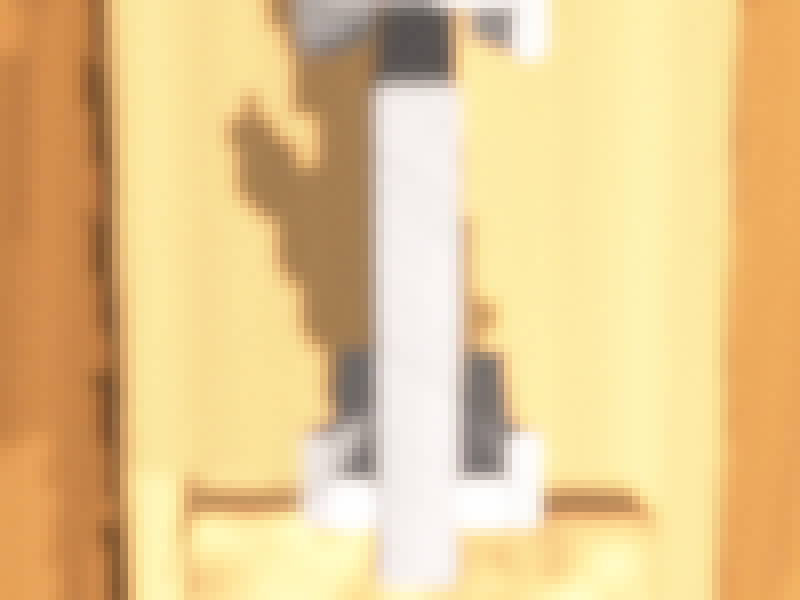

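View w4: plate top face corners are (370,82), (462,82), (456,590), (378,590). The lower channel's outer edge is at row 528.

```bash
python3 - <<'E'
from h import *
d=dict(np.load("w4.npz"));f=lambda c:np.array(c)/8+[223,152]-.44
p=ray(d,f([(370,82),(462,82),(457,588),(378,588)]),.088)[:,:2]
print(p.round(4).tolist(),[np.linalg.norm(p[i]-p[(i+1)%4]).round(4) for i in range(4)],p.mean(0));e=p[0]-p[3]+p[1]-p[2];print(np.degrees(np.arctan2(-e[0],e[1])))
q=ray(d,f([(308,528),(543,528)]),.052)[:,:2].mean(0);y=np.radians(3.9);print("guide centre",q+.0315*np.array([-np.sin(y),np.cos(y)]))
go(*p.mean(0),.001,3.9)
E
```

```text
[[0.4884, 0.3344], [0.4969, 0.3349], [0.4997, 0.2852], [0.492, 0.2847]] [np.float64(0.0084), np.float64(0.0498), np.float64(0.0077), np.float64(0.0498)] [0.49426919 0.30977803]
3.73462708183065
guide centre [0.49475587 0.30923997]
delta [ 0.0098 -0.0026  0.1412] turn -0.09 at [0.4975 0.3002 0.1422] a 3.81
```

Request:
{"api": "run_rows", "payload": {"ticks": [0.01, -0.0025, 0.03, 0, 0.01, -0.0025, 0.07, 0, 0.01, -0.0025, 0.11, 0, 0.01, -0.0025, 0.135, 0, 0.01, -0.0025, 0.14, 0]}}

```text
clock: 28.4
position: [0.492, 0.3087, -0.0018]
tcp_rot: [[-0.066, 0.998, -0.006], [0.998, 0.066, -0.004], [-0.003, -0.006, -1.0]]
ft_force: [-0.1, 0.0, -0.4]
opening: 0.799
finger_force: 0.0
```

Request:
{"api": "run_rows", "payload": {"ticks": [0, 0, 0, 0, 0, 0, 0, 0, 0, 0, 0, 0]}}

```text
clock: 28.7
position: [0.4956, 0.3117, 0.0052]
tcp_rot: [[-0.067, 0.998, 0.004], [0.998, 0.067, 0.002], [0.002, 0.004, -1.0]]
ft_force: [0.4, 0.2, 0.8]
opening: 0.803
finger_force: 0.0
```

Request:
{"api": "run_rows", "payload": {"ticks": [0, 0, 0, 0, 0, 0, 0, 0, 0, 0, 0, 0, 0, 0, 0, 0, 0, 0, 0, 0], "finger_gap": 0}}

```text
clock: 29.2
position: [0.4942, 0.3113, 0.0028]
tcp_rot: [[-0.068, 0.998, 0.0], [0.998, 0.068, 0.0], [0.0, 0.0, -1.0]]
ft_force: [0.7, -0.0, 0.3]
opening: 0.089
finger_force: 58.7
```

Request:
{"api": "run_rows", "payload": {"ticks": [0, 0, 0, 0, 0, 0, 0, 0, 0, 0, 0, 0]}}

```text
clock: 29.5
position: [0.4942, 0.3113, 0.0028]
tcp_rot: [[-0.068, 0.998, 0.0], [0.998, 0.068, 0.0], [0.0, 0.0, -1.0]]
ft_force: [0.3, 0.7, 3.1]
opening: 0.086
finger_force: 58.7
```

```bash
python3 - <<'E'
from h import *
go(.5715,-.3038,.01,-4.4)
E
```

```text
delta [-0.6189  0.0354 -0.0073] turn 8.29 at [0.4942 0.3113 0.0028] a 3.89
```

Request:
{"api": "run_rows", "payload": {"ticks": [0, 0, -0.02, 0, 0, 0, -0.045, 0, 0, 0, -0.075, 0, 0, 0, -0.105, 0, -0.03, 0.001, -0.12, 0.5]}}

```text
clock: 30.0
position: [0.4972, 0.2837, 0.1251]
tcp_rot: [[-0.063, 0.998, 0.002], [0.998, 0.063, 0.003], [0.003, 0.002, -1.0]]
ft_force: [0.2, -0.7, -0.1]
opening: 0.089
finger_force: 59.6
```

Request:
{"api": "run_rows", "payload": {"ticks": [-0.048, 0.001, 0, 0.8, -0.096, 0.003, 0, 1.6, -0.144, 0.005, 0, 2.4, -0.192, 0.007, 0, 3.2, -0.24, 0.009, 0, 4]}}

```text
clock: 30.5
position: [0.5198, 0.0404, 0.122]
tcp_rot: [[0.011, 1.0, -0.001], [1.0, -0.011, -0.0], [-0.0, -0.001, -1.0]]
ft_force: [0.8, 0.3, -1.9]
opening: 0.088
finger_force: 59.5
```

Request:
{"api": "run_rows", "payload": {"ticks": [-0.048, 0.002, 0, 0.8, -0.096, 0.003, 0, 1.6, -0.144, 0.004, 0, 2.4, -0.192, 0.005, 0, 3.2, -0.24, 0.005, 0, 3.8]}}

```text
clock: 31.0
position: [0.5221, -0.1996, 0.1219]
tcp_rot: [[0.077, 0.997, -0.001], [0.997, -0.077, 0.0], [0.0, -0.001, -1.0]]
ft_force: [0.2, 0.3, -0.7]
opening: 0.083
finger_force: 59.5
```

```bash
python3 - <<'E'
from h import *
go(.5718,-.3024,.1,-4.4)
E
```

```text
delta [-0.0986  0.0575  0.0218] turn -0.04 at [ 0.5221 -0.1996  0.1219] a -4.44
```

Request:
{"api": "run_rows", "payload": {"ticks": [-0.04, 0.022, 0, 0, -0.08, 0.045, 0, 0, -0.096, 0.057, 0.01, 0, -0.096, 0.057, 0.03, 0, -0.096, 0.057, 0.05, 0]}}

```text
clock: 31.5
position: [0.5721, -0.2988, 0.0709]
tcp_rot: [[0.078, 0.997, -0.001], [0.997, -0.078, 0.001], [0.001, -0.001, -1.0]]
ft_force: [-0.4, -0.2, -1.5]
opening: 0.087
finger_force: 59.7
```

Request:
{"api": "run_rows", "payload": {"ticks": [0, 0, 0.008, 0, 0, 0, 0.008, 0, 0, 0, 0.008, 0, 0, 0, 0.008, 0, 0, 0, 0.008, 0]}}

```text
clock: 32.0
position: [0.5729, -0.2981, 0.0662]
tcp_rot: [[0.077, 0.997, 0.002], [0.997, -0.077, -0.001], [-0.001, 0.002, -1.0]]
ft_force: [-0.5, -0.5, -0.8]
opening: 0.082
finger_force: 59.7
```

```bash
python3 - <<'E'
from h import *
go(.5718,-.3024,.05,-4.4)
E
```

```text
delta [-0.0044 -0.0008  0.0162] turn 0.01 at [ 0.5729 -0.2981  0.0662] a -4.39
```

Request:
{"api": "run_rows", "payload": {"ticks": [-0.0044, -0.0008, 0.005, 0, -0.0044, -0.0008, 0.012, 0, -0.0044, -0.0008, 0.016, 0, -0.0044, -0.0008, 0.016, 0, -0.0044, -0.0008, 0.016, 0]}}

```text
clock: 32.5
position: [0.5709, -0.302, 0.0481]
tcp_rot: [[0.077, 0.997, -0.001], [0.997, -0.077, 0.0], [0.0, -0.001, -1.0]]
ft_force: [0.7, 0.1, -2.2]
opening: 0.089
finger_force: 59.7
```

Request:
{"api": "run_rows", "payload": {"ticks": [0, 0, 0, 0, 0, 0, 0, 0]}}

```text
clock: 32.7
position: [0.5713, -0.3022, 0.049]
tcp_rot: [[0.077, 0.997, 0.001], [0.997, -0.077, -0.0], [-0.0, 0.001, -1.0]]
ft_force: [-0.1, 0.1, -1.3]
opening: 0.083
finger_force: 59.7
```

```bash
python3 - <<'E'
from h import *
import cv2
go(.5718,-.3024,.048,-4.4)
o=np.zeros((600,800,3),np.uint8)
d=viewer.read_camera("wrist");np.savez("w5.npz",**d)
uv=proj(d,[[.5718,-.304,.06]])[0];x0,y0=(uv-[40,50]).astype(int);print(x0,y0)
o[:,:480]=cv2.resize(d["img"][y0:y0+100,x0:x0+80,::-1],(480,600),interpolation=cv2.INTER_NEAREST)
s=viewer.read_camera("side");uv=proj(s,[[.5718,-.304,.06]])[0];x,y=(uv-[20,25]).astype(int)
o[:400,480:]=cv2.resize(s["img"][y:y+50,x:x+40,::-1],(320,400),interpolation=cv2.INTER_CUBIC)
cv2.imwrite("pics/w5.png",o)
E
```

```text
delta [-0.0001  0.0005  0.001 ] turn -0.0 at [ 0.5713 -0.3022  0.049 ] a -4.4
239 194
```

View pics/w5.png

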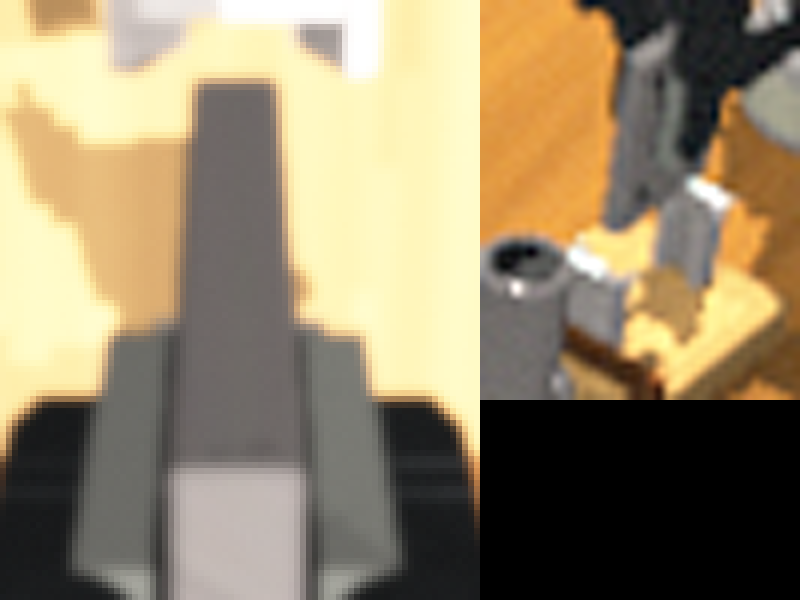

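View w5: the plate's lower +y edge spans columns 193 to 277 at row 82. The left channel's outer sides are at about 110 and 379.

```bash
python3 - <<'E'
from h import *
d=dict(np.load("w5.npz"));f=lambda c:np.array(c)/6+[239,194]-.42
a=ray(d,f([(193,82),(277,82)]),.0642)[:,:2];b=ray(d,f([(110,40),(379,40)]),.052)[:,:2]
y=np.radians(-4.4);X=np.array([np.cos(y),np.sin(y)]);Y=np.array([-np.sin(y),np.cos(y)])
for n,p in(("plate",a),("chan",b)):print(n,p.round(4).tolist(),np.linalg.norm(p[0]-p[1]),"x in rack",X@p.mean(0))
print("plate edge y",Y@a.mean(0)-.025,"guide", np.array([.5719,-.3039])@Y, "guide x",np.array([.5719,-.3039])@X, "tcp",np.array([.5713,-.3022])@X,np.array([.5713,-.3022])@Y)
E
```

```text
plate [[0.5691, -0.2794], [0.5767, -0.28]] 0.007584407048348713 x in rack 0.5926883290885471
chan [[0.561, -0.2786], [0.5868, -0.2806]] 0.025888047697381004 x in rack 0.5936145203029053
plate edge y -0.25989478499974084 guide -0.25912871921603353 guide x 0.5935293816463159 tcp 0.5928007276471642 -0.2574797609541238
```

Request:
{"api": "run_rows", "payload": {"ticks": [0.0007, 0.0009, 0.004, 0, 0.0007, 0.0009, 0.009, 0, 0.0007, 0.0009, 0.013, 0, 0.0007, 0.0009, 0.016, 0, 0.0007, 0.0009, 0.016, 0]}}

```text
clock: 33.3
position: [0.5716, -0.3013, 0.0315]
tcp_rot: [[0.077, 0.997, -0.001], [0.997, -0.077, 0.001], [0.001, -0.001, -1.0]]
ft_force: [1.1, 0.6, -1.7]
opening: 0.089
finger_force: 59.7
```

Request:
{"api": "run_rows", "payload": {"ticks": [0, 0, 0.002, 0, 0, 0, 0.004, 0, 0, 0, 0.006, 0, 0, 0, 0.006, 0]}}

```text
clock: 33.7
position: [0.5719, -0.3014, 0.0262]
tcp_rot: [[0.077, 0.997, -0.0], [0.997, -0.077, 0.0], [0.0, -0.0, -1.0]]
ft_force: [-0.4, 0.8, -1.5]
opening: 0.087
finger_force: 59.7
```

Request:
{"api": "run_rows", "payload": {"ticks": [0, 0, 0.003, 0, 0, 0, 0.006, 0, 0, 0, 0.009, 0, 0, 0, 0.012, 0, 0, 0, 0.012, 0]}}

```text
clock: 34.2
position: [0.5717, -0.3013, 0.0137]
tcp_rot: [[0.077, 0.997, -0.001], [0.997, -0.077, 0.001], [0.001, -0.001, -1.0]]
ft_force: [-0.0, 0.8, -1.5]
opening: 0.086
finger_force: 59.7
```

Request:
{"api": "run_rows", "payload": {"ticks": [0, 0, 0.003, 0, 0, 0, 0.006, 0, 0, 0, 0.008, 0, 0, 0, 0.008, 0]}}

```text
clock: 34.6
position: [0.5718, -0.3014, 0.006]
tcp_rot: [[0.077, 0.997, -0.001], [0.997, -0.077, 0.0], [0.0, -0.001, -1.0]]
ft_force: [0.1, 0.2, -1.0]
opening: 0.086
finger_force: 59.7
```

Request:
{"api": "run_rows", "payload": {"ticks": [0, 0, 0.0015, 0, 0, 0, 0.0025, 0, 0, 0, 0.0025, 0]}}

```text
clock: 34.9
position: [0.572, -0.3015, 0.004]
tcp_rot: [[0.077, 0.997, -0.0], [0.997, -0.077, 0.0], [0.0, -0.0, -1.0]]
ft_force: [0.6, -0.3, -1.1]
opening: 0.086
finger_force: 59.7
```

Request:
{"api": "run_rows", "payload": {"ticks": [0, 0, 0.0005, 0, 0, 0, 0.001, 0, 0, 0, 0.001, 0]}}

```text
clock: 35.2
position: [0.572, -0.3015, 0.003]
tcp_rot: [[0.077, 0.997, -0.0], [0.997, -0.077, 0.0], [0.0, -0.0, -1.0]]
ft_force: [-0.0, 0.8, -1.1]
opening: 0.084
finger_force: 59.7
```

Request:
{"api": "run_rows", "payload": {"ticks": [0, 0, 0.0005, 0, 0, 0, 0.0005, 0]}}

```text
clock: 35.4
position: [0.5721, -0.3016, 0.0028]
tcp_rot: [[0.077, 0.997, 0.0], [0.997, -0.077, -0.0], [-0.0, 0.0, -1.0]]
ft_force: [-1.6, -0.2, -0.3]
opening: 0.085
finger_force: 59.9
```

Request:
{"api": "run_rows", "payload": {"ticks": [0, 0, 0.0007, 0, 0, 0, 0.0007, 0]}}

```text
clock: 35.6
position: [0.5722, -0.3016, 0.0028]
tcp_rot: [[0.077, 0.997, 0.001], [0.997, -0.077, -0.0], [-0.0, 0.001, -1.0]]
ft_force: [-1.0, 1.3, 4.7]
opening: 0.08
finger_force: 60.5
```

Request:
{"api": "run_rows", "payload": {"ticks": [0, 0, 0, 0, 0, 0, 0, 0, 0, 0, 0, 0, 0, 0, 0, 0, 0, 0, 0, 0], "finger_gap": 0.5}}

```text
clock: 36.1
position: [0.572, -0.3015, 0.0017]
tcp_rot: [[0.077, 0.997, -0.0], [0.997, -0.077, 0.0], [0.0, -0.0, -1.0]]
ft_force: [0.2, -0.3, -0.5]
opening: 0.501
finger_force: 0.0
```

Request:
{"api": "run_rows", "payload": {"ticks": [0, 0, -0.02, 0, 0, 0, -0.06, 0, 0, 0, -0.1, 0, 0, 0, -0.14, 0, 0, 0, -0.14, 0]}}

```text
clock: 36.6
position: [0.5746, -0.3031, 0.1505]
tcp_rot: [[0.077, 0.997, 0.011], [0.997, -0.077, -0.007], [-0.006, 0.011, -1.0]]
ft_force: [0.8, -0.1, 1.1]
opening: 0.499
finger_force: 0.0
```

Request:
{"api": "run_rows", "payload": {"ticks": [-0.03, -0.03, -0.03, 0, -0.03, -0.07, -0.05, 0, -0.03, -0.11, -0.05, 0, -0.03, -0.13, -0.05, 0, -0.03, -0.13, -0.05, 0]}}

```text
clock: 37.1
position: [0.4383, -0.3218, 0.1927]
tcp_rot: [[0.079, 0.997, 0.001], [0.997, -0.079, -0.001], [-0.001, 0.001, -1.0]]
ft_force: [0.6, -0.7, -0.6]
opening: 0.5
finger_force: 0.0
```

```bash
python3 - <<'E'
from h import *
import cv2
o=np.zeros((600,800,3),np.uint8)
s=viewer.read_camera("side");o[:,:500]=cv2.resize(s["img"][100:220,270:370,::-1],(500,600),interpolation=cv2.INTER_CUBIC)
t=viewer.read_camera("top");o[:180,500:]=cv2.resize(t["img"][160:238,310:440,::-1],(300,180),interpolation=cv2.INTER_CUBIC)
w=viewer.read_camera("wrist");np.savez("w6.npz",**w);o[200:425,500:]=cv2.resize(w["img"][:,:,::-1],(300,225))
cv2.imwrite("pics/end.png",o)
E
```

```text
(no output)
```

View pics/end.png

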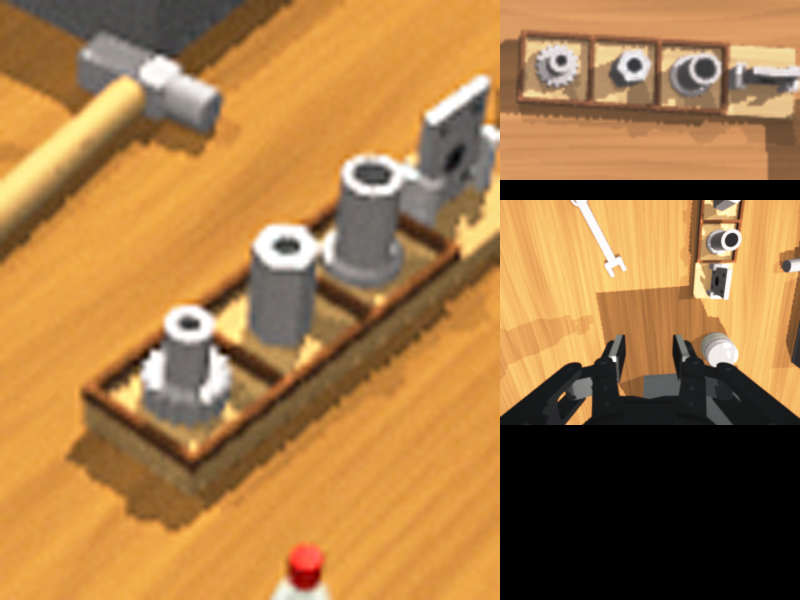

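The row now reads gear, coupling, bush, cover. Every part stands upright in its place, the plate is home in the guides (contact came at the expected seat height), and the arm is clear.

Request:
{"api": "run_rows", "payload": {"ticks": [0, 0, 0, 0, 0, 0, 0, 0, 0, 0, 0, 0]}}

```text
clock: 37.55
position: [0.4406, -0.3213, 0.1914]
tcp_rot: [[0.076, 0.997, -0.001], [0.997, -0.076, 0.001], [0.001, -0.001, -1.0]]
ft_force: [0.2, 0.4, -0.3]
opening: 0.5
finger_force: 0.0
```

```bash
python3 -c "
from workcell import robot
print(robot.close_job())"
```

```text
the job is handed in; nothing more can be done
None
```

The job is handed in at 37.6 s with the assembly rack reading gear, coupling, bush, cover from left to right, all parts upright, none dropped, and the cover home in its guides; the first try at the gear closed on nothing because the real fingertips sit about 42 mm above the reported TCP, which I allowed for from then on.

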